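Pack the divided box and snap its lid shut

TASK

Pack up the open wooden box: tip the off-cut that stands on end in the left compartment over so that it lies flat on the compartment's floor, and stand the small dark tin upright in the front right compartment. With both inside, swing the lid over and press its front edge down past the catch until it snaps fully shut. Leave the amber jar where it stands.

Things in the scene. Friction and masses are not known exactly. Their poses are not given: they have to be found in the camera images.
- box: Dark wooden box with steel corners and a hinged pale lid, fixed to the bench. Origin: centre of its underside; x points from its front to the hinge (away from the robot), y to its left, z up. Walls outside: x -70 to +90, y -115 to +115 mm, rim 66 mm high, 9 to 10 mm thick. Inside, 4 mm dividers 47 mm high make three compartments: left, front right and rear right (x +17 to +80, y -103 to +18 mm).
- box_lid (a joint): Hinge angle of the lid: 0 fully shut, 1.57 upright, 1.83 fully open (leaning back). The hinge is stiff (1 to 3 N at the front edge): the lid stays where it is left. The lid is a pale plywood plate 10 mm thick and 234 mm wide; shut, it spans x -73 to +91 mm in the box's frame, its top 77 mm above the bench, and a dark steel lip 60 mm wide at the middle runs on to x -84 mm.
- lid_hinge (a point): Point on the lid's hinge axis, at the middle of the box's far edge (x +92, z +68 mm in the box's frame); fixed to the box, axes as the box. The axis runs along the box's y. The lid's outer face lies 9 mm off the plane through the axis, on the upper side when shut.
- lid_lip (a point): Point at the middle of the lid's front edge, 170 mm from the hinge axis and level with its outer face (the upper face when shut); moves with the lid.
- offcut_center (a point): Centre of a pale hardwood off-cut, a loose plate of 60 (own x) by 90 (own y) by 19 mm (own z), 0.07 kg. It starts standing on its 60 x 19 mm end near the front of the left compartment, broad faces to front and rear, sticking 31 mm above the rim. Tipped away from the robot it has room to lie flat; tipped to the front it would hang over the front wall.
- tin_center (a point): Centre of the small plain dark tin (a black cylinder 54 mm in diameter, 50 mm high, about 0.2 kg), half-way up; its z points up the tin. It stands on the bench to the right.
- jar_center (a point): Centre, half-way up, of the amber jar with a black cap (46 mm in diameter, 59 mm high), a bystander that stands on the bench to the right; it and the tin may have swapped places.
- left_compartment (a point): Centre of the left compartment's floor, 7 mm above the bench; axes as the box. The compartment is 141 mm long (box x -61 to +80) and 84 mm wide (box y +22 to +106).
- front_right_compartment (a point): Centre of the front right compartment's floor, 7 mm above the bench; axes as the box. The compartment is 74 mm long (box x -61 to +13) and 121 mm wide (box y -103 to +18).
- catch (a point): Top of the sprung ball catch (steel, 15 x 18 mm) inside the front wall on the end of the middle divider, level with the rim; in the box's frame x -54, y +20 mm. The striker hangs 18 mm under the lid and meets it at about 0.08 rad; passing takes 8 to 10 N at the lid's front edge, then the catch pulls the lid shut. Short of that the lid stays ajar.

How it is judged:
By the outcome, as a careful person would: the job done as asked, in the order asked, and still so for the second after the job is handed in, with the robot touching nothing.
It also fails if it takes over 69 s, if anything falls off the work surface, if the arm or the gripper's body presses on something with over 40 N, if the wrist force passes 120 N, or if a joint passes its speed limit or range.

ROBOT

A 6-joint arm with a two-finger parallel gripper is mounted at the origin on the work surface; the furniture and walls round the work are solid. World frame = base frame: x ahead of the robot, y to its left, z up, the work surface at z = 0. Lengths are in m, angles in rad, forces in N, time in s.
With the tool pointing down it reaches from about 0.375 to 0.825 m from the base axis. Payload 5.5 kg.
Tool frame: the origin (TCP) lies midway between the tips of the shut fingers; the grasp point (between the pads) lies 19 mm behind it; z points along the fingers, y is the direction in which the jaws open and shut (so a half turn about z gives the same grasp; the last joint's range is limited). The gripper opens to 85 mm and grips with 20 to 120 N. Pads are 22 mm wide; open, the fingers measure 114 mm over their backs; the gripper's body (76 mm by 85 mm) begins 54 mm behind the grasp point. The pads swing forward as they close: fully open they stand 13 mm farther back than shut.
Start: joints at [1.304, 0.314, -0.047, 1.21, 0, 1.571], TCP at [0.158, 0.579, 0.231] pointing down, gripper open.
Joint ranges: [-2.67, 2.67], [-0.69, 1.73], [-1.03, 1.25], [-2.08, 2.16], [-1.42, 1.45], [-3.14, 3.14]. Speed limits (rad/s): [2.39, 2.39, 3.01, 3.14, 3.14, 3.14].

INTERFACE

Orientations are given as a 3x3 rotation matrix whose columns are the frame's x, y, z axes.
In Python, from cell import arm gives the robot as it stands.
- The arm moves only by the tool jog_arm, never from a script. Its argument "deltas" is a list of rows, each an object with "delta_pos": the shift along the tool's x, y, z in cm, a list of three; "twist": the turn, a rotation vector about the tool's x, y, z in degrees, a list of three; "gripper": the closure, from 0 (fully open) to 1 (shut). In form: [{"delta_pos": [x, y, z], "twist": [wx, wy, wz], "gripper": gripper}, ...]. A call has 1 to 5 rows; each row shifts and turns the commanded pose from where the row before left it, along the tool's axes as they then stand; what a row does not reach is not made up. A row lasts 1/12 s, in which the tool goes at most 41.7 mm and 7.16 degrees, less where a joint would pass 70% of its speed; a pose out of reach is approached as far as the arm can. A call is refused whole if a number of a shift passes 4.17 or a number of a turn 7.16, either way. A call with a gripper value outside its range is refused whole. The fingers move at their own pace and stop on an object; "newtons" is the grip in N (left out, the last holds). Time passes only in rows, so rows that do not move let the fingers close. It gives the time, the measured TCP pose, the force and the opening at its end, in the units of the state.
- arm.observe(): the state, without advancing time (a new reading comes with each control period).
- arm.get_image(name): name is "scene" or "top" or "wrist"; returns the picture (384x512x3 uint8, blue, green, red); there is no depth.
- arm.calibration(name): a dict with "fx", "fy", "cx", "cy" (pixels), "view" (4x4, takes a point from world to camera coordinates); the wrist camera has in their place "tool_from_camera" (4x4, takes a point from camera to tool coordinates, whose origin is the TCP and whose axes are the flange's). Camera axes: x right, y down, z forward; pixel columns grow to the right and rows downward; lengths in m; the calibration is good to about 2 mm. A picture is of the moment at which its call begins: read the wrist's pose just before it. calibration takes no time and is no camera call.
- arm.sign_off(): hands the job in, once; it reports no verdict.
The state is a dict: "time": time; "joints": joint angles; "joint_vel": joint speeds; "joint_torque": joint torques, N m; "position": TCP position; "orientation": TCP orientation; "ft_force": force on the tool from outside, world axes, zero at the start; "wrist_torque": the same for the moment, N m; "grip_width": finger opening in m.
Only numpy, scipy, OpenCV 4.12 (cv2) and the standard library are available. Lean on these libraries where they do the work, as an engineer would, in place of code of your own. Each camera call takes 0.05 s, during which the arm holds its last target.

## Working session

There is one attempt and no reset: what is moved stays moved. The work goes in short steps, Python scripts to look and compute and a tool call to move; the robot and the scene stay as the last step left them, time stands still between calls to the robot, and variables do not carry over. Pictures are saved under pics/ and viewed, and the job is handed in when it is done.

Besides the shell and the picture viewer there is one more tool, called in YAML: its name, and indented under it one key for each argument. jog_arm: Moves the arm, as the interface text tells. Its arguments: {"type":"object","properties":{"deltas":{"type":"array","items":{"type":"object","properties":{"delta_pos":{"type":"array","items":{"type":"number"}},"twist":{"type":"array","items":{"type":"number"}},"gripper":{"type":"number"}}}},"newtons":{"type":"number"}},"required":["deltas"]}

```bash
ls; mkdir -p pics
python3 - <<'E'
from cell import arm
import cv2
o=arm.observe()
print(o)
for n in("scene","top","wrist"):
    im=arm.get_image(n); cv2.imwrite(f"pics/{n}0.png",im); print(n,arm.calibration(n))
E
```

```text
pics
{'time': 0.0, 'joints': array([ 1.30398588e+00,  3.14225801e-01, -4.80521898e-02,  1.21020975e+00,
        2.69500189e-06,  1.57082175e+00]), 'joint_vel': array([-0.00094298, -0.00095257, -0.00128397,  0.00067449,  0.0007927 ,
       -0.00022065]), 'joint_torque': array([-2.35832224e-03, -5.39588284e+01,  3.39750981e+01,  1.91963307e-02,
       -2.06579180e-04, -2.00727823e-05]), 'position': array([0.15804269, 0.57822112, 0.23044649]), 'orientation': array([[-9.64610042e-01,  2.63680233e-01, -4.48551429e-04],
       [ 2.63680614e-01,  9.64608664e-01, -1.63085642e-03],
       [ 2.65199330e-06, -1.69141480e-03, -9.99998570e-01]]), 'ft_force': array([0.09632782, 0.07406071, 0.11137056]), 'wrist_torque': array([-0.01825184,  0.0412063 , -0.06126823]), 'grip_width': 0.08485778780094907}
scene {'fx': 492.9525551397904, 'fy': 492.9525551397904, 'cx': 258.6874516964222, 'cy': 196.7246697642263, 'view': array([[ 0.53793951, -0.842874  ,  0.01358315, -0.25559437],
       [-0.55727183, -0.3676601 , -0.74449591,  0.33787212],
       [ 0.63251023,  0.39292426, -0.66748883,  1.06376782],
    
[... 289 characters left out ...]
14366506e-03, -1.72605866e-01,
         4.74422177e-01],
       [ 1.72609187e-01, -8.85442936e-03, -9.84950591e-01,
         9.64788079e-01],
       [ 0.00000000e+00,  0.00000000e+00,  0.00000000e+00,
         1.00000000e+00]])}
wrist {'fx': 264.85952717092897, 'fy': 264.85952717092897, 'cx': 257.90002759645745, 'cy': 189.4277312532437, 'tool_from_camera': array([[-6.84160831e-04, -9.46970236e-01, -3.21320563e-01,
         8.37332194e-02],
       [ 9.99999562e-01, -8.53012375e-04,  3.84714870e-04,
        -7.03658959e-04],
       [-6.38403948e-04, -3.21320160e-01,  9.46970405e-01,
        -1.42343028e-01],
       [ 0.00000000e+00,  0.00000000e+00,  0.00000000e+00,
         1.00000000e+00]])}
```

View pics/scene0.png

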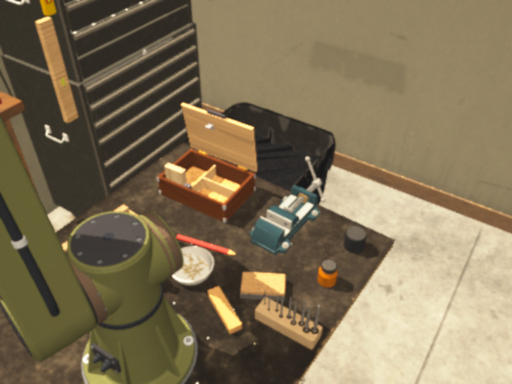

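View pics/top0.png

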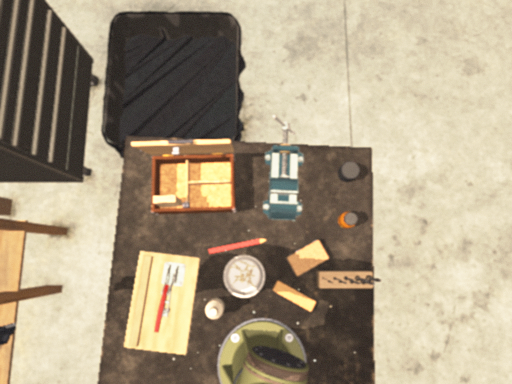

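View pics/wrist0.png

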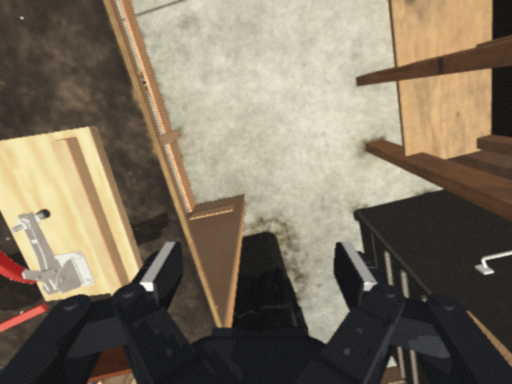

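```bash
cat > h.py <<'E'
import numpy as np, cv2
from cell import arm
def cal(n,o=None):
    c=arm.calibration(n); K=np.array([[c['fx'],0,c['cx']],[0,c['fy'],c['cy']],[0,0,1]])
    if n!='wrist': V=c['view']
    else:
        T=np.eye(4);T[:3,:3]=o['orientation'];T[:3,3]=o['position']
        V=np.linalg.inv(T@c['tool_from_camera'])
    return K,np.array(V)
def proj(KV,p):
    K,V=KV; q=K@(V[:3,:3]@np.asarray(p,float)+V[:3,3]); return q[:2]/q[2]
def planez(KV,uv,z):
    K,V=KV; d=V[:3,:3].T@np.linalg.inv(K)@[uv[0],uv[1],1]; c=-V[:3,:3].T@V[:3,3]
    return c+d*(z-c[2])/d[2]
def tri(obs):
    A=[]
    for KV,uv in obs:
        P=KV[0]@KV[1][:3]
        A+=[uv[0]*P[2]-P[0],uv[1]*P[2]-P[1]]
    v=np.linalg.svd(np.array(A))[2][-1]; return v[:3]/v[3]
def crop(im,x0,y0,x1,y1,s,f):
    cv2.imwrite(f,cv2.resize(im[y0:y1,x0:x1],None,fx=s,fy=s,interpolation=cv2.INTER_CUBIC))
E
python3 - <<'E'
from h import *
t=cv2.imread('pics/top0.png');s=cv2.imread('pics/scene0.png')
crop(t,120,125,250,225,6,'pics/t0a.png');crop(t,250,110,390,240,4.5,'pics/t0b.png')
crop(s,150,95,270,225,4.6,'pics/s0a.png');crop(s,300,210,400,300,6,'pics/s0b.png')
T=cal('top')
for uv in [(152,212),(235,210),(350,171),(346,219)]: print(planez(T,uv,0.05))
E
```

```text
[0.41711753 0.30769674 0.05      ]
[0.42293651 0.07473237 0.05      ]
[ 0.53628516 -0.25539182  0.05      ]
[ 0.39767638 -0.23761347  0.05      ]
```

View pics/t0a.png

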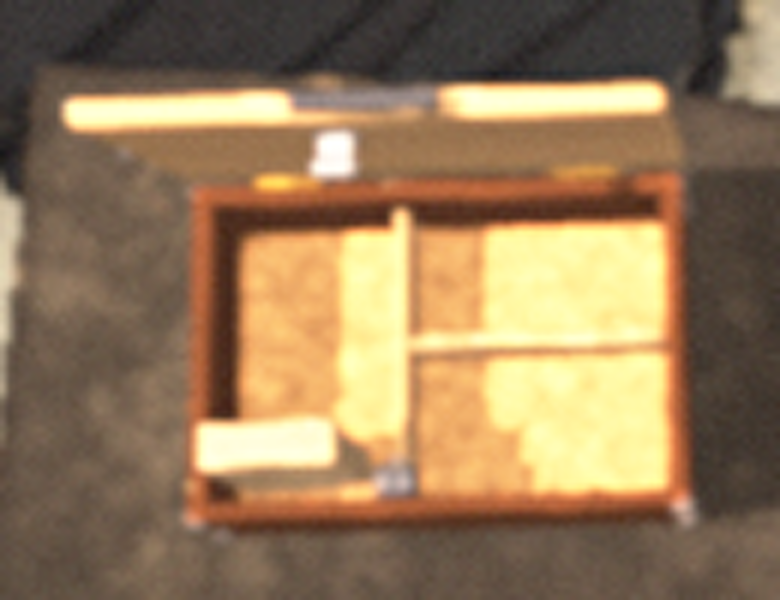

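View pics/t0b.png

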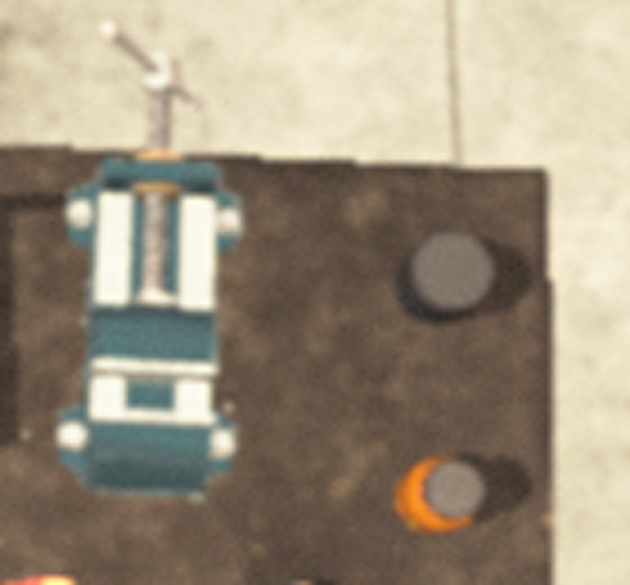

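View pics/s0a.png

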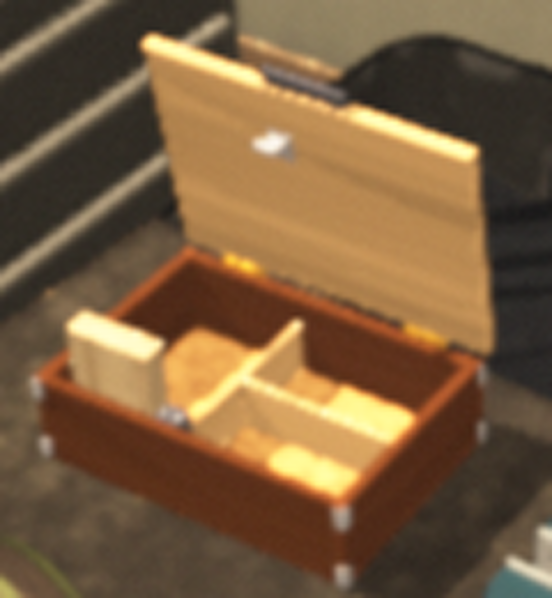

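View pics/s0b.png

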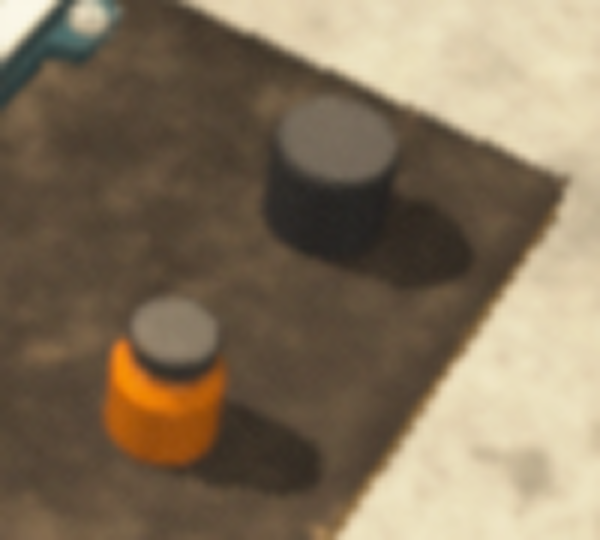

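Run:
```python
from h import *
from scipy.optimize import least_squares
T=cal('top');S=cal('scene')
ta=lambda x,y:((x+.5)/6-.5+120,(y+.5)/6-.5+125)
tb=lambda x,y:((x+.5)/4.5-.5+250,(y+.5)/4.5-.5+110)
sa=lambda x,y:((x+.5)/4.6-.5+150,(y+.5)/4.6-.5+95)
sb=lambda x,y:((x+.5)/6-.5+300,(y+.5)/6-.5+210)
cs={'FL':((188,520),(38,372)),'FR':((690,515),(342,500)),'RR':((685,178),(483,362)),'RL':((195,185),(190,250))}
for k,(a,b) in cs.items():print(k,tri([(T,ta(*a)),(S,sa(*b))]))
M={'FL':(-.07,.115,.066),'FR':(-.07,-.115,.066),'RR':(.09,-.115,.066),'RL':(.09,.115,.066)}
def P(q,m):
    c,s=np.cos(q[2]),np.sin(q[2]);return np.array([q[0]+c*m[0]-s*m[1],q[1]+s*m[0]+c*m[1],m[2]])
def f(q):
    r=[]
    for k,(a,b) in cs.items():
        p=P(q,M[k]);r+=list(proj(T,p)-ta(*a))+list(proj(S,p)-sa(*b))
    return r
r=least_squares(f,[.5,.2,0]);print('box',r.x,np.round(r.fun,1))
p=tri([(T,tb(452,272)),(S,sb(336,138))]);print('tin top',p)
print('jar top',tri([(T,tb(455,490)),(S,sb(174,328))]))
for a,b in [((197,425),(88,311)),((333,418),(163,343)),((337,465),(147,360)),((197,472),(68,322))]: print('off',tri([(T,ta(*a)),(S,sa(*b))]),planez(T,ta(*a),.097))
# lid front
for a in [((65,112),(145,40)),((667,100),(480,155))]:print('lid',tri([(T,ta(*a[0])),(S,sa(*a[1]))]))
```

```text
FL [0.41692012 0.3037122  0.07273063]
FR [0.41814324 0.07405738 0.08087789]
RR [0.57814883 0.07987735 0.0719537 ]
RL [0.57716018 0.31193743 0.06413098]
box [0.49023279 0.194032   0.02196481] [-0.5 -0.2 -0.6  1.2 -0.9 -1.1  0.1  2.6 -0.7 -0.6  0.8  0.6  0.  -0.3
  0.4 -0.5]
tin top [ 0.53833706 -0.25480628  0.05274237]
jar top [ 0.39739664 -0.2470129   0.06198475]
off [0.4568834  0.29417017 0.09845481] [0.45651069 0.29531536 0.097     ]
off [0.45880633 0.23517058 0.09795918] [0.45976988 0.23444402 0.097     ]
off [0.4378398  0.23102775 0.10068226] [0.43840427 0.23181594 0.097     ]
off [0.43483901 0.29060236 0.10581888] [0.43518087 0.29424098 0.097     ]
lid [0.55823523 0.31477904 0.23308212]
lid [0.56450286 0.07619616 0.23477692]
```

jog_arm:
  deltas:
    - {"delta_pos": [0,0,0],"twist": [0,0,-5.5],"gripper": 1}
    - {"delta_pos": [0,0,0],"twist": [0,0,-5.5],"gripper": 1}
    - {"delta_pos": [0,0,0],"twist": [0,0,-5.5],"gripper": 1}
    - {"delta_pos": [-2.4,-3.2,0],"twist": [0,0,0],"gripper": 1}
    - {"delta_pos": [-2.4,-3.2,0],"twist": [0,0,0],"gripper": 1}
  newtons: 40

```text
time: 0.57
position: [0.207, 0.5159, 0.2304]
orientation: [[-1.0, -0.025, -0.0], [-0.025, 1.0, -0.001], [0.0, -0.001, -1.0]]
ft_force: [1.3, 0.5, 0.8]
grip_width: 0.0257
```

jog_arm:
  deltas:
    - {"delta_pos": [-2.4,-3.2,0],"twist": [0,0,0],"gripper": 1}
    - {"delta_pos": [-2.4,-3.2,0],"twist": [0,0,0],"gripper": 1}
    - {"delta_pos": [-2.4,-3.2,0],"twist": [0,0,0],"gripper": 1}
    - {"delta_pos": [-2.4,-3.2,0],"twist": [0,0,0],"gripper": 1}
    - {"delta_pos": [-2.4,-3.2,0],"twist": [0,0,0],"gripper": 1}

```text
time: 0.98
position: [0.3315, 0.3566, 0.2312]
orientation: [[-1.0, -0.022, -0.0], [-0.022, 1.0, -0.0], [0.0, -0.0, -1.0]]
ft_force: [1.2, 1.3, 0.0]
grip_width: 0.0001
```

jog_arm:
  deltas:
    - {"delta_pos": [-2.4,-3.2,0],"twist": [0,0,0],"gripper": 1}
    - {"delta_pos": [-2.4,-3.2,0],"twist": [0,0,0],"gripper": 1}
    - {"delta_pos": [0,0,0],"twist": [0,0,0],"gripper": 1}
    - {"delta_pos": [0,0,0],"twist": [0,0,0],"gripper": 1}

```text
time: 1.32
position: [0.3812, 0.2938, 0.2312]
orientation: [[-1.0, -0.017, -0.0], [-0.017, 1.0, 0.0], [0.0, 0.0, -1.0]]
ft_force: [-1.0, 0.5, -0.1]
grip_width: 0.0
```

Run:
```python
from h import *
o=arm.observe();print(o['position'],o['orientation'],o['joints'],o['time'],o['ft_force'])
im=arm.get_image('wrist');cv2.imwrite('pics/w1.png',im);crop(im,0,0,512,384,1.5,'pics/w1b.png')
W=cal('wrist',o)
B=np.array([.4902,.1940]);a=.022;R=np.array([[np.cos(a),-np.sin(a)],[np.sin(a),np.cos(a)]])
for m in [(-.07,.115,.066),(-.07,-.115,.066),(.09,-.115,.066),(.09,.115,.066),(-.054,.02,.066)]:
    p=np.r_[B+R@m[:2],m[2]];print(m,proj(W,p)*1.5)
```

```text
[0.38119098 0.29377291 0.23116499] [[-9.99862577e-01 -1.65732537e-02 -3.91696328e-04]
 [-1.65732625e-02  9.99862654e-01  1.93977229e-05]
 [ 3.91321047e-04  2.58867433e-05 -9.99999923e-01]] [ 6.56425030e-01  9.09652168e-02 -3.23209727e-01  1.15691984e+00
  2.54414332e-04  6.39850975e-01] 1.3167 [-1.04008627  0.52893226 -0.11095508]
(-0.07, 0.115, 0.066) [402.89924178 302.67543091]
(-0.07, -0.115, 0.066) [126.17224549 304.35453797]
(0.09, -0.115, 0.066) [162.29423992 459.38274659]
(0.09, 0.115, 0.066) [401.75545426 458.02348166]
(-0.054, 0.02, 0.066) [290.17494732 321.03231952]
```

View pics/w1b.png

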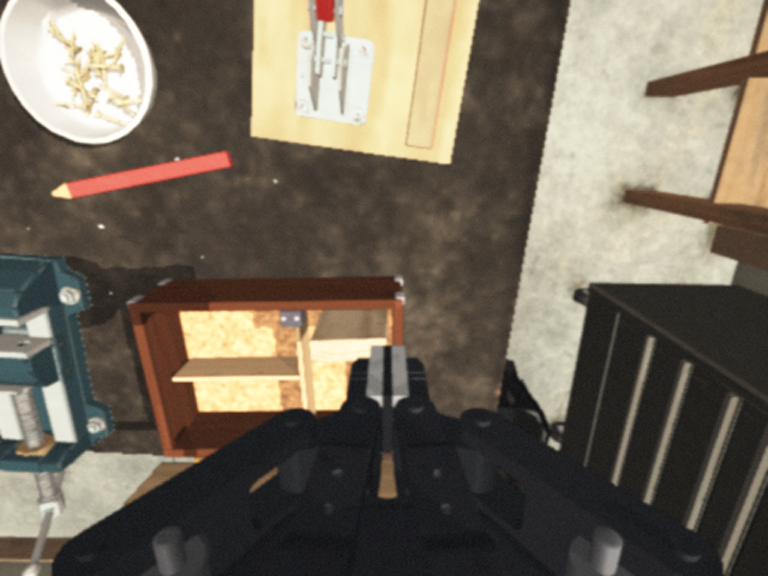

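jog_arm:
  deltas:
    - {"delta_pos": [-1.7,-1.6,0],"twist": [0,0,0],"gripper": 1}
    - {"delta_pos": [-1.5,-1.5,3.8],"twist": [0,0,0],"gripper": 1}
    - {"delta_pos": [0,0,3.8],"twist": [0,0,0],"gripper": 1}
    - {"delta_pos": [0,0,3.8],"twist": [0,0,0],"gripper": 1}
    - {"delta_pos": [0,0,3.5],"twist": [0,0,0],"gripper": 1}

```text
time: 1.78
position: [0.4112, 0.2669, 0.0822]
orientation: [[-1.0, -0.023, -0.0], [-0.023, 1.0, 0.001], [0.0, 0.001, -1.0]]
ft_force: [-0.4, 0.4, -0.1]
grip_width: 0.0001
```

jog_arm:
  deltas:
    - {"delta_pos": [0,0,0],"twist": [0,0,0],"gripper": 1}
    - {"delta_pos": [0,0,0],"twist": [0,0,0],"gripper": 1}

```text
time: 1.95
position: [0.4099, 0.2659, 0.0828]
orientation: [[-1.0, -0.023, -0.004], [-0.023, 1.0, -0.002], [0.004, -0.002, -1.0]]
ft_force: [-0.3, 0.5, 0.5]
grip_width: 0.0004
```

Run:
```python
from h import *
o=arm.observe();print(o['position'],o['time'],o['ft_force'])
s=arm.get_image('scene');w=arm.get_image('wrist')
crop(s,130,80,280,230,3.5,'pics/s2.png');crop(w,100,100,400,300,2.6,'pics/w2.png')
```

```text
[0.40986918 0.2658938  0.08279022] 1.95 [-0.28817005  0.51248446  0.52114572]
```

View pics/s2.png

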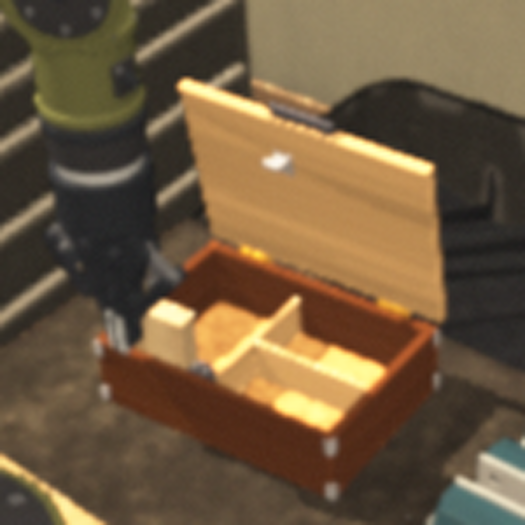

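View pics/w2.png

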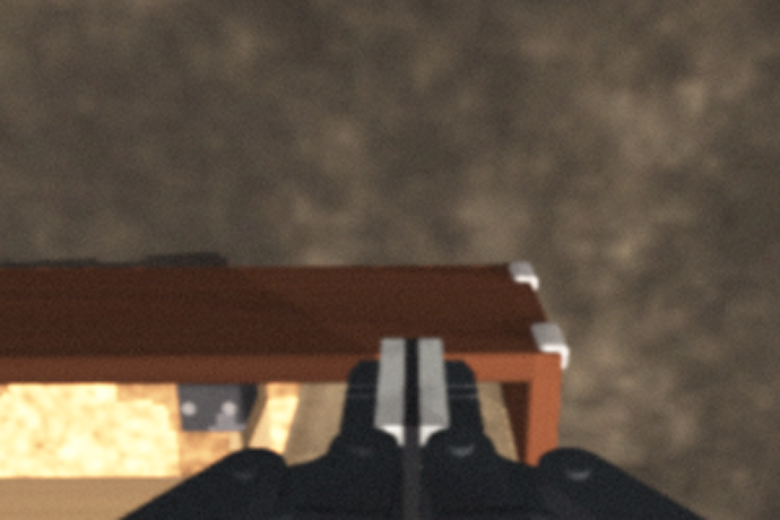

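jog_arm:
  deltas:
    - {"delta_pos": [-0.9,0,0.1],"twist": [0,0,0],"gripper": 1}
    - {"delta_pos": [-0.8,0,0],"twist": [0,0,0],"gripper": 1}
    - {"delta_pos": [-0.6,0,0],"twist": [0,0,0],"gripper": 1}
    - {"delta_pos": [-0.6,0,0],"twist": [0,0,0],"gripper": 1}
    - {"delta_pos": [-0.6,0,0],"twist": [0,0,0],"gripper": 1}

```text
time: 2.47
position: [0.4486, 0.2666, 0.0835]
orientation: [[-1.0, -0.021, 0.001], [-0.021, 1.0, 0.001], [-0.001, 0.001, -1.0]]
ft_force: [-0.5, 0.2, -0.3]
grip_width: 0.0
```

jog_arm:
  deltas:
    - {"delta_pos": [-0.6,0,0],"twist": [0,0,0],"gripper": 1}
    - {"delta_pos": [-0.6,0,0],"twist": [0,0,0],"gripper": 1}
    - {"delta_pos": [0,0,0],"twist": [0,0,0],"gripper": 1}
    - {"delta_pos": [0,0,0],"twist": [0,0,0],"gripper": 1}

```text
time: 2.8
position: [0.4594, 0.2666, 0.0827]
orientation: [[-1.0, -0.021, -0.0], [-0.021, 1.0, -0.0], [0.0, -0.0, -1.0]]
ft_force: [-0.7, 0.4, 0.1]
grip_width: 0.0003
```

Run:
```python
from h import *
o=arm.observe();print(o['position'],o['time'],o['ft_force'])
s=arm.get_image('scene');w=arm.get_image('wrist')
crop(s,130,80,280,230,3.5,'pics/s3.png');crop(w,100,100,400,300,2.6,'pics/w3.png')
```

```text
[0.45940925 0.26657057 0.08274175] 2.8 [-0.67738115  0.38369894  0.0919419 ]
```

View pics/s3.png

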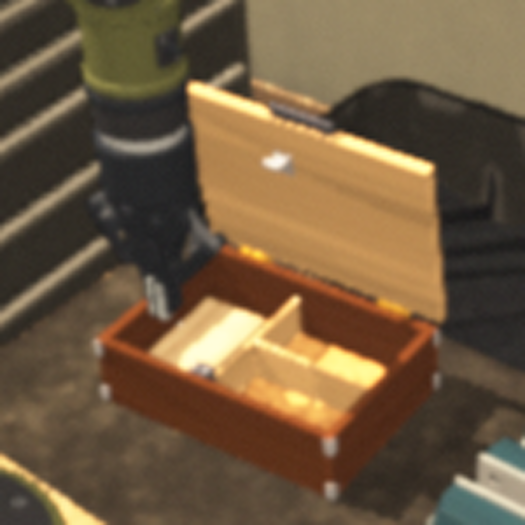

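jog_arm:
  deltas:
    - {"delta_pos": [0.5,0,-3],"twist": [0,0,0],"gripper": 1}
    - {"delta_pos": [1,0,-4],"twist": [0,0,0],"gripper": 1}
    - {"delta_pos": [1,0,-4],"twist": [0,0,0],"gripper": 1}
    - {"delta_pos": [1.5,-1,-3.5],"twist": [0,0,0],"gripper": 0.5}
    - {"delta_pos": [0.5,-3.9,0],"twist": [0,0,0],"gripper": 0}

```text
time: 3.32
position: [0.4174, 0.2215, 0.2348]
orientation: [[-1.0, -0.027, 0.009], [-0.027, 1.0, 0.007], [-0.009, 0.007, -1.0]]
ft_force: [2.7, -0.3, 1.2]
grip_width: 0.0235
```

jog_arm:
  deltas:
    - {"delta_pos": [0.5,-4,0],"twist": [0,0,0],"gripper": 0}
    - {"delta_pos": [0.5,-4,0],"twist": [0,0,0],"gripper": 0}
    - {"delta_pos": [0.5,-4,0],"twist": [0,0,0],"gripper": 0}
    - {"delta_pos": [0,-4,0],"twist": [0,0,0],"gripper": 0}
    - {"delta_pos": [0,-4,0],"twist": [0,0,0],"gripper": 0}

```text
time: 3.73
position: [0.4035, 0.0151, 0.2281]
orientation: [[-1.0, -0.022, 0.001], [-0.022, 1.0, 0.0], [-0.001, 0.0, -1.0]]
ft_force: [0.8, -0.2, 0.3]
grip_width: 0.0829
```

Run:
```python
from h import *
o=arm.observe();print(o['position'],o['time'],o['ft_force'])
s=arm.get_image('scene');t=arm.get_image('top')
crop(s,150,95,270,225,4.6,'pics/s4.png');crop(t,120,125,250,225,6,'pics/t4.png')
```

```text
[0.40345364 0.01505819 0.22813091] 3.7333 [ 0.81503197 -0.22258069  0.3460344 ]
```

View pics/s4.png

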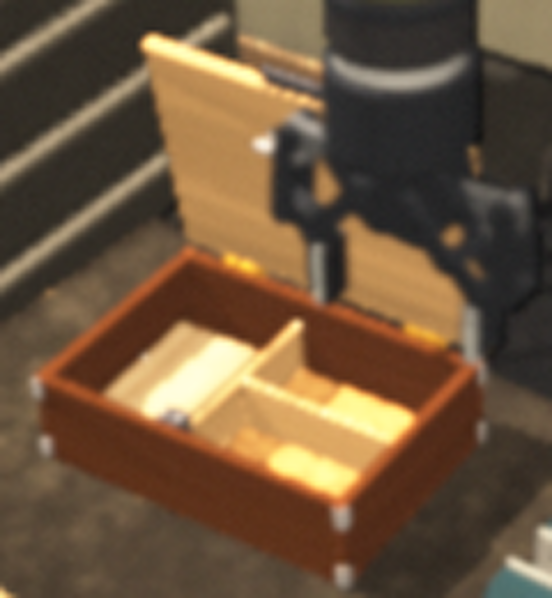

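View pics/t4.png

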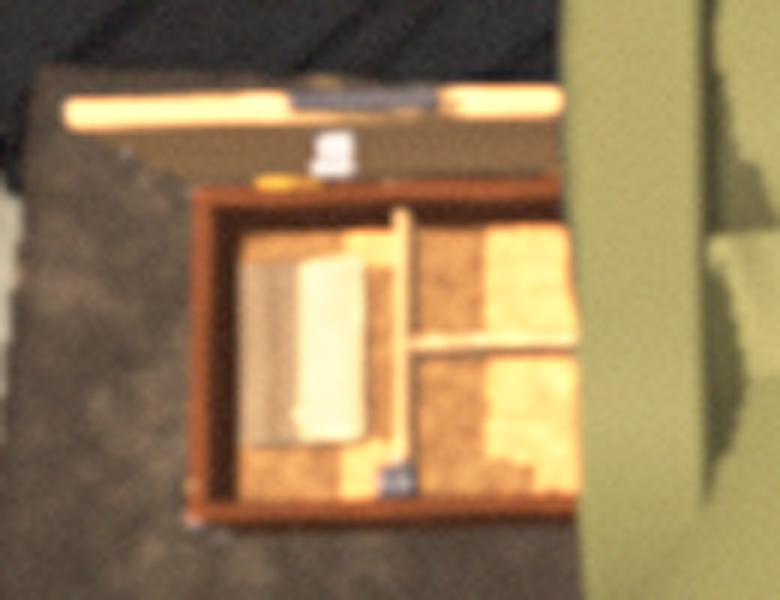

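jog_arm:
  deltas:
    - {"delta_pos": [-0.7,-3.6,0],"twist": [0,0,0],"gripper": 0}
    - {"delta_pos": [-0.7,-3.6,0],"twist": [0,0,0],"gripper": 0}
    - {"delta_pos": [-0.7,-3.6,0],"twist": [0,0,0],"gripper": 0}
    - {"delta_pos": [-0.7,-3.6,0],"twist": [0,0,0],"gripper": 0}
    - {"delta_pos": [-0.7,-3.6,0],"twist": [0,0,0],"gripper": 0}

```text
time: 4.25
position: [0.4435, -0.1634, 0.228]
orientation: [[-1.0, -0.022, 0.0], [-0.022, 1.0, 0.0], [-0.0, 0.0, -1.0]]
ft_force: [0.6, 0.6, -0.4]
grip_width: 0.0852
```

jog_arm:
  deltas:
    - {"delta_pos": [-0.8,-3.6,0],"twist": [0,0,0],"gripper": 0}
    - {"delta_pos": [-0.8,-3.6,0],"twist": [0,0,0],"gripper": 0}
    - {"delta_pos": [0,0,0],"twist": [0,0,0],"gripper": 0}
    - {"delta_pos": [0,0,0],"twist": [0,0,0],"gripper": 0}

```text
time: 4.58
position: [0.461, -0.2348, 0.2273]
orientation: [[-1.0, -0.019, -0.001], [-0.019, 1.0, 0.001], [0.001, 0.001, -1.0]]
ft_force: [-0.3, -1.5, -0.3]
grip_width: 0.0853
```

Run:
```python
from h import *
o=arm.observe();print(o['position'],o['joints'],o['time'],o['ft_force'])
w=arm.get_image('wrist');cv2.imwrite('pics/w5.png',w);crop(w,0,0,512,384,1.5,'pics/w5b.png')
W=cal('wrist',o);print(proj(W,(.5383,-.2548,.0527))*1.5)
np.save('w5.npy',np.r_[o['position'],o['orientation'].ravel()])
```

```text
[ 0.4610415  -0.23484043  0.22732744] [-4.71425180e-01  1.61167831e-01 -2.51246304e-01  1.15944238e+00
  4.85018665e-04 -4.90538996e-01] 4.5833 [-0.34436696 -1.45055481 -0.34543372]
[362.79949894 341.14315767]
```

View pics/w5b.png

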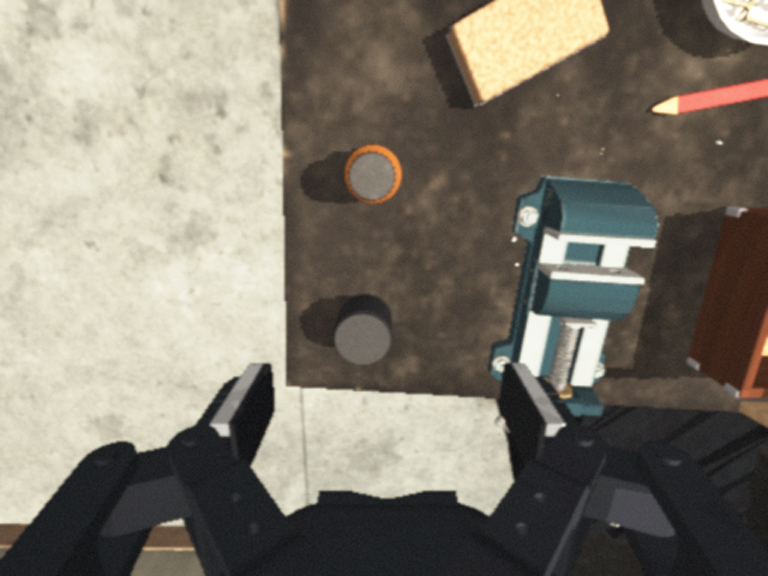

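jog_arm:
  deltas:
    - {"delta_pos": [-3.8,-1.1,0],"twist": [0,0,0],"gripper": 0}
    - {"delta_pos": [-3.8,-1.1,0],"twist": [0,0,0],"gripper": 0}
    - {"delta_pos": [0,0,4],"twist": [0,0,0],"gripper": 0}
    - {"delta_pos": [0,0,4],"twist": [0,0,0],"gripper": 0}
    - {"delta_pos": [0,0,4],"twist": [0,0,0],"gripper": 0}

```text
time: 5.05
position: [0.5388, -0.2528, 0.1075]
orientation: [[-1.0, -0.024, 0.002], [-0.024, 1.0, -0.0], [-0.002, -0.001, -1.0]]
ft_force: [0.1, 0.2, -1.2]
grip_width: 0.0855
```

jog_arm:
  deltas:
    - {"delta_pos": [0,0,0],"twist": [0,0,0],"gripper": 0}
    - {"delta_pos": [0,0,0],"twist": [0,0,0],"gripper": 0}

```text
time: 5.22
position: [0.5352, -0.2519, 0.1065]
orientation: [[-1.0, -0.023, -0.005], [-0.023, 1.0, 0.003], [0.005, 0.003, -1.0]]
ft_force: [0.7, 0.0, 1.1]
grip_width: 0.0851
```

Run:
```python
from h import *
o=arm.observe();print(o['position'],o['orientation'],o['time'],o['ft_force'])
w=arm.get_image('wrist');cv2.imwrite('pics/w6.png',w);crop(w,0,0,512,384,1.5,'pics/w6b.png')
s=arm.get_image('scene');crop(s,300,150,440,280,4.5,'pics/s6.png')
v=np.load('w5.npy');W5=cal('wrist',dict(position=v[:3],orientation=v[3:].reshape(3,3)))
print(planez(W5,(363/1.5,336/1.5),.05),proj(cal('wrist',o),(.5383,-.2548,.0527))*1.5)
```

```text
[ 0.53522075 -0.25193589  0.10650159] [[-0.99971611 -0.02327295 -0.00510634]
 [-0.02328709  0.9997251   0.00272775]
 [ 0.00504146  0.00284589 -0.99998324]] 5.2167 [0.66331631 0.0343721  1.09822443]
[ 0.53459283 -0.25476609  0.05      ] [381.79002318 320.3906768 ]
```

View pics/w6b.png

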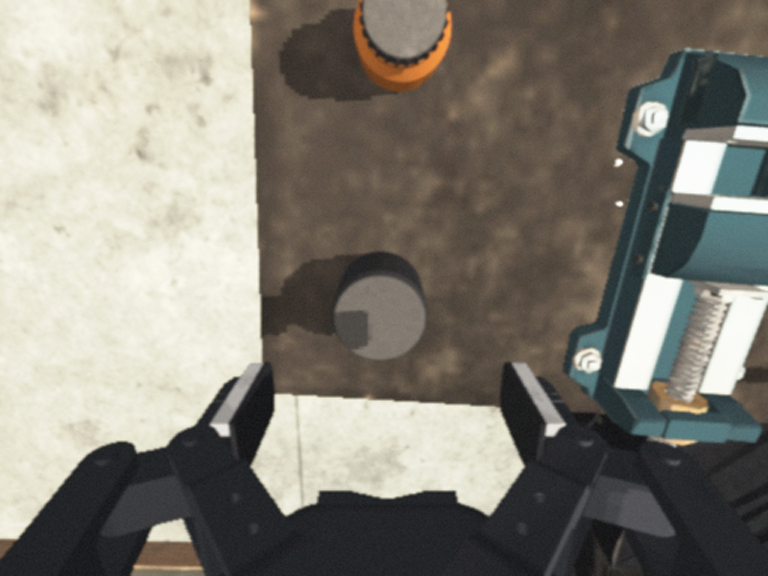

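View pics/s6.png

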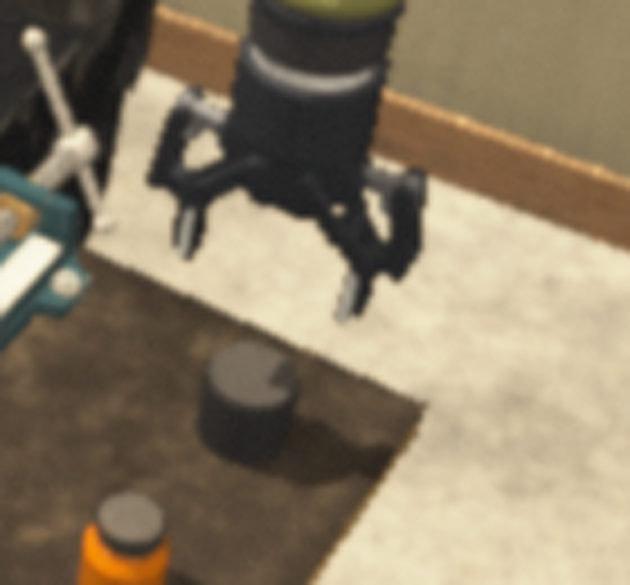

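jog_arm:
  deltas:
    - {"delta_pos": [-0.1,-0.3,3],"twist": [0,0,0],"gripper": 0}
    - {"delta_pos": [0,0,3],"twist": [0,0,0],"gripper": 0}
    - {"delta_pos": [0,0,2],"twist": [0,0,0],"gripper": 0}
    - {"delta_pos": [0,0,1],"twist": [0,0,0],"gripper": 0}
    - {"delta_pos": [0,0,0.1],"twist": [0,0,0],"gripper": 0}

```text
time: 5.73
position: [0.5387, -0.2576, 0.0174]
orientation: [[-1.0, -0.021, 0.0], [-0.021, 1.0, -0.0], [-0.0, -0.0, -1.0]]
ft_force: [-0.7, -0.6, -0.2]
grip_width: 0.0857
```

jog_arm:
  deltas:
    - {"delta_pos": [0,0,0],"twist": [0,0,0],"gripper": 0.15}
    - {"delta_pos": [0,0,0],"twist": [0,0,0],"gripper": 0.3}
    - {"delta_pos": [0,0,0],"twist": [0,0,0],"gripper": 0.45}
    - {"delta_pos": [0,0,0],"twist": [0,0,0],"gripper": 1}
    - {"delta_pos": [0,0,0],"twist": [0,0,0],"gripper": 1}
  newtons: 40

```text
time: 6.15
position: [0.5402, -0.258, 0.0195]
orientation: [[-1.0, -0.021, 0.004], [-0.021, 1.0, -0.001], [-0.004, -0.001, -1.0]]
ft_force: [-1.1, 2.4, 7.3]
grip_width: 0.0528
```

Run:
```python
from h import *
o=arm.observe();print(o['position'],o['orientation'],o['time'],o['ft_force'],o['grip_width'])
w=arm.get_image('wrist');cv2.imwrite('pics/w7.png',w);crop(w,0,0,512,384,1.5,'pics/w7b.png')
s=arm.get_image('scene');crop(s,300,150,440,280,4.5,'pics/s7.png')
```

```text
[ 0.54019393 -0.25803552  0.0194838 ] [[-9.99763627e-01 -2.14119282e-02  3.77075167e-03]
 [-2.14146353e-02  9.99770450e-01 -6.79013119e-04]
 [-3.75534711e-03 -7.59601891e-04 -9.99992660e-01]] 6.15 [-1.13645414  2.42456803  7.25919816] 0.05275933119762503
```

View pics/w7b.png

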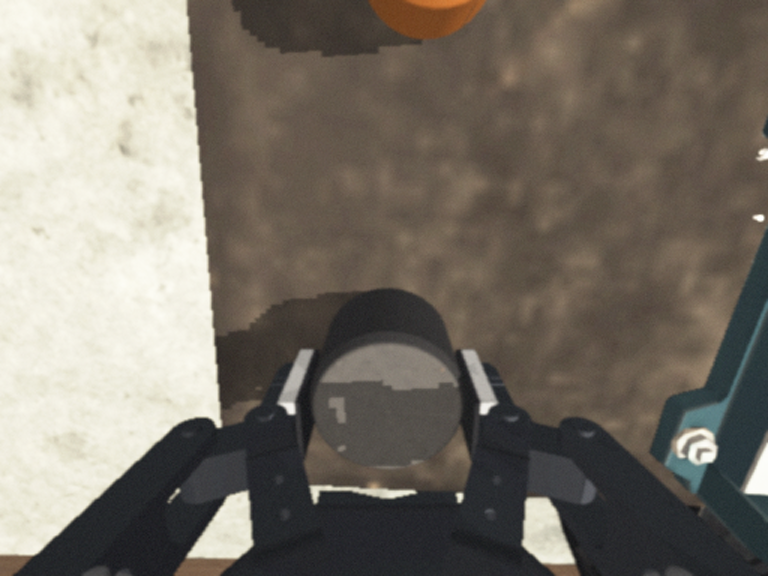

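View pics/s7.png

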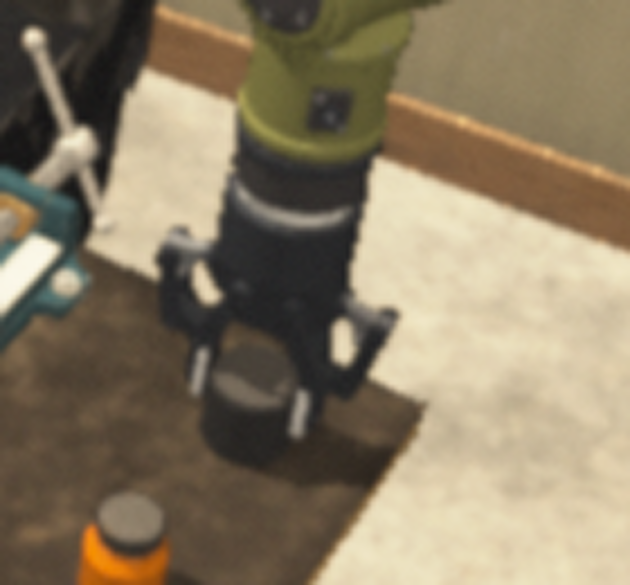

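jog_arm:
  deltas:
    - {"delta_pos": [0,0,-1],"twist": [0,0,0],"gripper": 1}
    - {"delta_pos": [0,0,-3],"twist": [0,0,0],"gripper": 1}
    - {"delta_pos": [0,0,-4],"twist": [0,0,0],"gripper": 1}
    - {"delta_pos": [0,0,-4],"twist": [0,0,0],"gripper": 1}
    - {"delta_pos": [0,0,-4],"twist": [0,0,0],"gripper": 1}

```text
time: 6.67
position: [0.5377, -0.2576, 0.1796]
orientation: [[-1.0, -0.021, -0.0], [-0.021, 1.0, -0.0], [0.0, -0.0, -1.0]]
ft_force: [2.1, -2.1, -2.6]
grip_width: 0.0531
```

jog_arm:
  deltas:
    - {"delta_pos": [1,0,-3.5],"twist": [0,0,0],"gripper": 1}
    - {"delta_pos": [2,2,-1],"twist": [0,0,0],"gripper": 1}
    - {"delta_pos": [2,3,0],"twist": [0,0,0],"gripper": 1}
    - {"delta_pos": [2,3,0],"twist": [0,0,0],"gripper": 1}
    - {"delta_pos": [2,3,0],"twist": [0,0,0],"gripper": 1}

```text
time: 7.08
position: [0.445, -0.1489, 0.2233]
orientation: [[-1.0, -0.02, 0.002], [-0.02, 1.0, -0.001], [-0.002, -0.001, -1.0]]
ft_force: [1.2, 0.4, -2.6]
grip_width: 0.0531
```

jog_arm:
  deltas:
    - {"delta_pos": [1,3,0],"twist": [0,0,0],"gripper": 1}
    - {"delta_pos": [0,3,0],"twist": [0,0,0],"gripper": 1}
    - {"delta_pos": [0,3,0],"twist": [0,0,0],"gripper": 1}
    - {"delta_pos": [0,3,0],"twist": [0,0,0],"gripper": 1}
    - {"delta_pos": [0,3,0],"twist": [0,0,0],"gripper": 1}

```text
time: 7.5
position: [0.4324, 0.0013, 0.2232]
orientation: [[-1.0, -0.021, 0.002], [-0.021, 1.0, -0.0], [-0.002, -0.0, -1.0]]
ft_force: [0.7, 0.2, -3.6]
grip_width: 0.0529
```

jog_arm:
  deltas:
    - {"delta_pos": [0,3,0],"twist": [0,0,0],"gripper": 1}
    - {"delta_pos": [0,3,0],"twist": [0,0,0],"gripper": 1}
    - {"delta_pos": [0,3,0],"twist": [0,0,0],"gripper": 1}
    - {"delta_pos": [0,0,0],"twist": [0,0,0],"gripper": 1}
    - {"delta_pos": [0,0,0],"twist": [0,0,0],"gripper": 1}

```text
time: 7.92
position: [0.4308, 0.0912, 0.2229]
orientation: [[-1.0, -0.025, 0.001], [-0.025, 1.0, -0.0], [-0.001, -0.0, -1.0]]
ft_force: [-0.7, 0.0, -2.9]
grip_width: 0.0533
```

Run:
```python
from h import *
o=arm.observe();print(o['position'],o['orientation'],o['time'],o['ft_force'],o['grip_width'])
w=arm.get_image('wrist');cv2.imwrite('pics/w8.png',w);crop(w,0,0,512,384,1.5,'pics/w8b.png')
np.save('w8.npy',np.r_[o['position'],o['orientation'].ravel()])
W=cal('wrist',o)
B=np.array([.4902,.1940]);a=.022;R=np.array([[np.cos(a),-np.sin(a)],[np.sin(a),np.cos(a)]])
for m in [(-.07,.115,.066),(-.07,-.115,.066),(.09,-.115,.066),(.09,.115,.066),(-.054,.02,.066)]:
    p=np.r_[B+R@m[:2],m[2]];print(m,proj(W,p)*1.5)
```

```text
[0.43077595 0.09118201 0.22285397] [[-9.99699179e-01 -2.45052232e-02  1.02237556e-03]
 [-2.45054546e-02  9.99699673e-01 -2.14402050e-04]
 [-1.01681454e-03 -2.39391332e-04 -9.99999454e-01]] 7.9167 [-0.66616918  0.00503504 -2.87889692] 0.05327285280271653
(-0.07, 0.115, 0.066) [666.64917488 252.564237  ]
(-0.07, -0.115, 0.066) [369.79655086 252.09323401]
(0.09, -0.115, 0.066) [371.92423615 424.23794291]
(0.09, 0.115, 0.066) [626.15846271 424.49787339]
(-0.054, 0.02, 0.066) [541.47556897 272.12527146]
```

View pics/w8b.png

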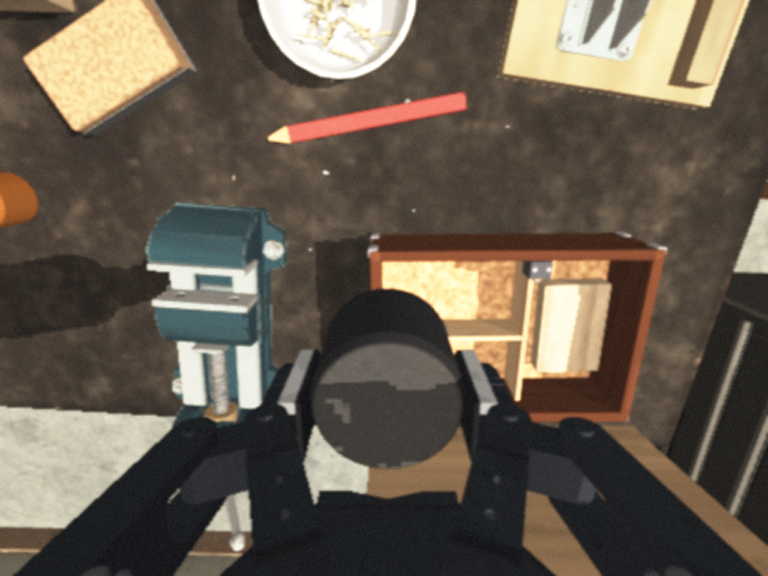

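jog_arm:
  deltas:
    - {"delta_pos": [-1.9,3,0],"twist": [0,0,0],"gripper": 1}
    - {"delta_pos": [-1.9,2.9,0],"twist": [0,0,0],"gripper": 1}
    - {"delta_pos": [0,0,4],"twist": [0,0,0],"gripper": 1}
    - {"delta_pos": [0,0,4],"twist": [0,0,0],"gripper": 1}
    - {"delta_pos": [0,0,4],"twist": [0,0,0],"gripper": 1}

```text
time: 8.38
position: [0.4691, 0.1492, 0.1016]
orientation: [[-1.0, -0.02, 0.003], [-0.02, 1.0, 0.0], [-0.003, 0.0, -1.0]]
ft_force: [-0.4, -0.1, -3.4]
grip_width: 0.0531
```

jog_arm:
  deltas:
    - {"delta_pos": [0,0,0],"twist": [0,0,0],"gripper": 1}
    - {"delta_pos": [0,0,0],"twist": [0,0,0],"gripper": 1}

```text
time: 8.55
position: [0.4658, 0.1481, 0.1009]
orientation: [[-1.0, -0.019, -0.005], [-0.019, 1.0, -0.002], [0.005, -0.002, -1.0]]
ft_force: [0.7, -0.8, -2.0]
grip_width: 0.0526
```

Run:
```python
from h import *
o=arm.observe();print(o['position'],o['orientation'],o['time'],o['ft_force'],o['grip_width'])
w=arm.get_image('wrist');cv2.imwrite('pics/w9.png',w);crop(w,0,0,512,384,1.5,'pics/w9b.png')
s=arm.get_image('scene');crop(s,150,95,270,225,4.6,'pics/s9.png')
```

```text
[0.46576121 0.14805809 0.10086194] [[-0.99979858 -0.01947624 -0.00484491]
 [-0.01946723  0.99980869 -0.00189919]
 [ 0.00488097 -0.00180449 -0.99998646]] 8.55 [ 0.73723792 -0.818404   -2.03099217] 0.05257160284358374
```

View pics/w9b.png

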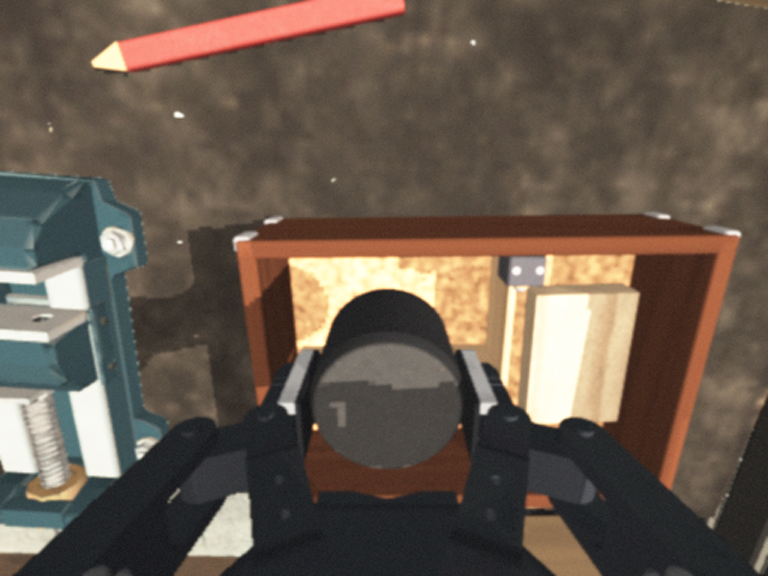

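View pics/s9.png

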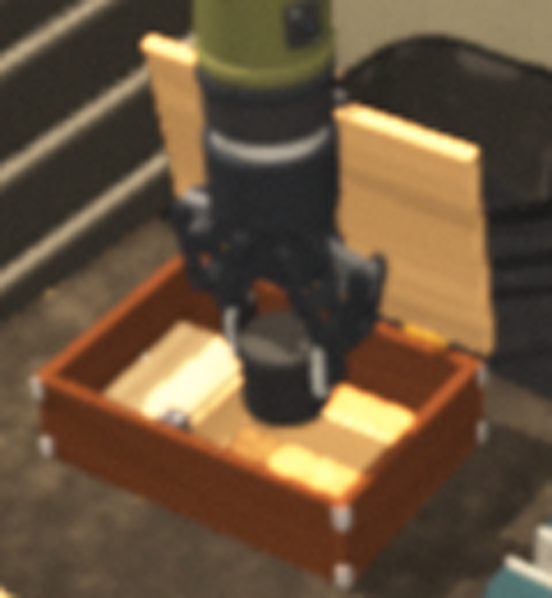

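jog_arm:
  deltas:
    - {"delta_pos": [0,0,2],"twist": [0,0,0],"gripper": 1}
    - {"delta_pos": [0,0,2],"twist": [0,0,0],"gripper": 1}
    - {"delta_pos": [0,0,1.5],"twist": [0,0,0],"gripper": 1}
    - {"delta_pos": [0,0,1],"twist": [0,0,0],"gripper": 1}
    - {"delta_pos": [0,0,0.4],"twist": [0,0,0],"gripper": 1}

```text
time: 9.07
position: [0.469, 0.1499, 0.0339]
orientation: [[-1.0, -0.021, 0.002], [-0.021, 1.0, 0.001], [-0.002, 0.001, -1.0]]
ft_force: [-0.6, 0.1, -2.3]
grip_width: 0.0529
```

jog_arm:
  deltas:
    - {"delta_pos": [0,0,0.2],"twist": [0,0,0],"gripper": 1}
    - {"delta_pos": [0,0,0],"twist": [0,0,0],"gripper": 1}
    - {"delta_pos": [0,0,0],"twist": [0,0,0],"gripper": 1}

```text
time: 9.32
position: [0.4687, 0.1501, 0.0321]
orientation: [[-1.0, -0.021, 0.002], [-0.021, 1.0, 0.001], [-0.002, 0.001, -1.0]]
ft_force: [-0.8, 0.7, -2.0]
grip_width: 0.0529
```

jog_arm:
  deltas:
    - {"delta_pos": [0,0,0.3],"twist": [0,0,0],"gripper": 1}
    - {"delta_pos": [0,0,0],"twist": [0,0,0],"gripper": 1}

```text
time: 9.48
position: [0.4681, 0.15, 0.0282]
orientation: [[-1.0, -0.021, 0.001], [-0.021, 1.0, 0.0], [-0.001, 0.0, -1.0]]
ft_force: [0.1, -0.4, -2.9]
grip_width: 0.0529
```

jog_arm:
  deltas:
    - {"delta_pos": [0,0,0.2],"twist": [0,0,0],"gripper": 1}
    - {"delta_pos": [0,0,0],"twist": [0,0,0],"gripper": 1}

```text
time: 9.65
position: [0.468, 0.15, 0.0265]
orientation: [[-1.0, -0.021, 0.001], [-0.021, 1.0, 0.0], [-0.001, 0.0, -1.0]]
ft_force: [-1.3, -0.1, 3.5]
grip_width: 0.0534
```

jog_arm:
  deltas:
    - {"delta_pos": [0,0,0],"twist": [0,0,0],"gripper": 0.33}
    - {"delta_pos": [0,0,0],"twist": [0,0,0],"gripper": 0.25}
    - {"delta_pos": [0,0,0],"twist": [0,0,0],"gripper": 0.2}
    - {"delta_pos": [0,0,0],"twist": [0,0,0],"gripper": 0.2}

```text
time: 9.98
position: [0.4679, 0.1499, 0.026]
orientation: [[-1.0, -0.021, 0.0], [-0.021, 1.0, 0.0], [-0.0, 0.0, -1.0]]
ft_force: [0.5, 0.1, -0.8]
grip_width: 0.0684
```

Run:
```python
from h import *
o=arm.observe();print(o['position'],o['time'],o['ft_force'],o['grip_width'])
w=arm.get_image('wrist');crop(w,0,0,512,384,1.5,'pics/w10b.png')
```

```text
[0.46788745 0.14992994 0.02600626] 9.9833 [ 0.4563547   0.05330718 -0.76947648] 0.06837917994096726
```

View pics/w10b.png

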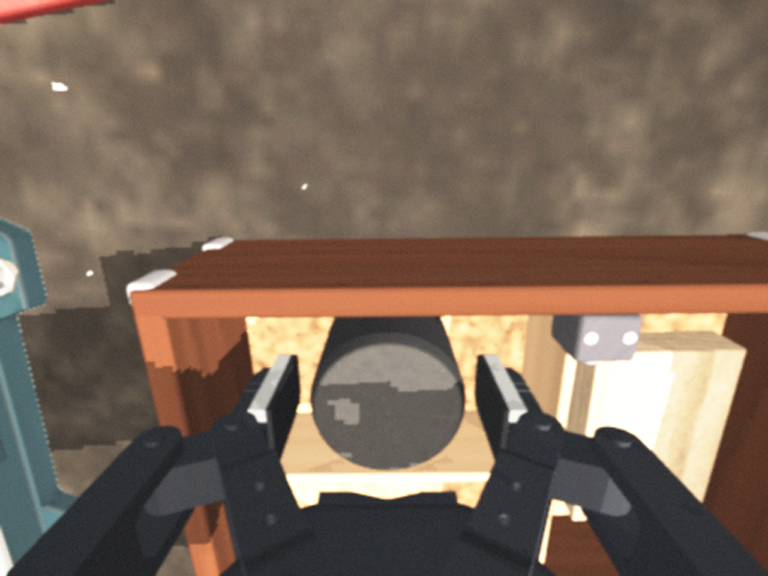

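jog_arm:
  deltas:
    - {"delta_pos": [0,0,-2],"twist": [0,0,0],"gripper": 0.2}
    - {"delta_pos": [0,0,-3],"twist": [0,0,0],"gripper": 0.2}
    - {"delta_pos": [0,0,-4],"twist": [0,0,0],"gripper": 0.2}
    - {"delta_pos": [0,0,-4],"twist": [0,0,0],"gripper": 1}
    - {"delta_pos": [1,0,-4],"twist": [0,0,0],"gripper": 1}

```text
time: 10.45
position: [0.4585, 0.1497, 0.1977]
orientation: [[-1.0, -0.021, 0.001], [-0.021, 1.0, 0.0], [-0.001, 0.0, -1.0]]
ft_force: [1.4, 1.0, 0.0]
grip_width: 0.0453
```

jog_arm:
  deltas:
    - {"delta_pos": [2,-3,-2],"twist": [0,0,0],"gripper": 1}
    - {"delta_pos": [1,-3.5,-2],"twist": [0,0,0],"gripper": 1}
    - {"delta_pos": [0,-3.5,-2],"twist": [0,0,0],"gripper": 1}
    - {"delta_pos": [0,-3.5,-2],"twist": [0,0,0],"gripper": 1}
    - {"delta_pos": [0,0,0],"twist": [0,0,0],"gripper": 1}

```text
time: 10.87
position: [0.4322, 0.0094, 0.28]
orientation: [[-1.0, -0.016, 0.006], [-0.016, 1.0, -0.003], [-0.006, -0.003, -1.0]]
ft_force: [1.2, 0.0, 0.1]
grip_width: -0.0001
```

Run:
```python
from h import *
o=arm.observe();print(o['position'],o['joints'],o['time'],o['ft_force'],o['grip_width'])
t=arm.get_image('top');crop(t,90,0,260,220,2.7,'pics/t11.png');s=arm.get_image('scene');crop(s,150,85,350,225,3.9,'pics/s11.png')
```

```text
[0.4321866  0.00940001 0.27997386] [ 0.02382218 -0.02621024 -0.33371668  1.256986   -0.00271173  0.00818362] 10.8667 [1.19318282 0.03297503 0.05074879] -0.00013282165334648505
```

View pics/t11.png

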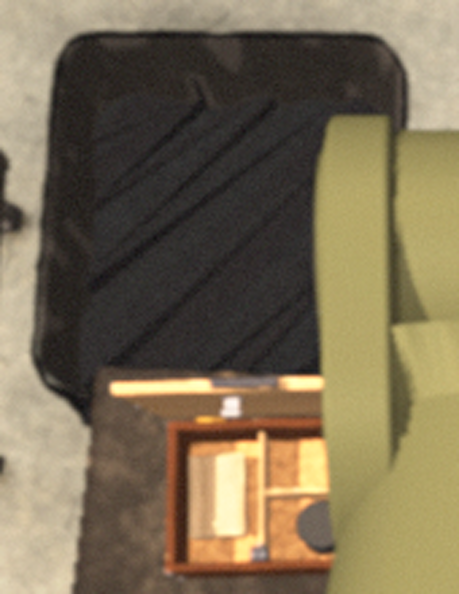

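View pics/s11.png

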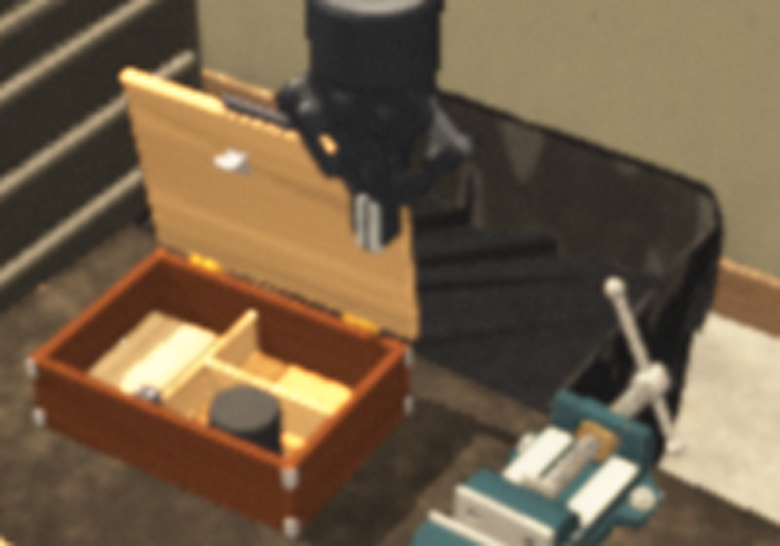

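```bash
python3 - <<'E'
from h import *
T=cal('top');S=cal('scene')
print('bin',tri([(T,(239,20)),(S,(332,134))]))
ta=lambda x,y:((x+.5)/6-.5+120,(y+.5)/6-.5+125)
sa=lambda x,y:((x+.5)/4.6-.5+150,(y+.5)/4.6-.5+95)
# lid lip ends (steel lip): left, right in both
for a,b in [((292,92),(262,70)),((440,88),(346,88)),((65,100),(150,35)),((668,88),(478,146)),((65,128),(142,45)),((667,110),(474,160))]:
    print(tri([(T,ta(*a)),(S,sa(*b))]))
E
python3 - <<'E'
E
```

```text
bin [ 1.12809335  0.07971075 -0.10716096]
[0.56219754 0.22620041 0.24062914]
[0.56211451 0.16563847 0.24945611]
[0.56281025 0.31452252 0.23438136]
[0.56620912 0.07731735 0.23977873]
[0.55265629 0.31348027 0.23280773]
[0.56016642 0.07691328 0.23363215]
```

jog_arm:
  deltas:
    - {"delta_pos": [-2.6,2.6,-1.5],"twist": [0,0,0],"gripper": 1}
    - {"delta_pos": [-2.6,2.6,-1.5],"twist": [0,0,0],"gripper": 1}
    - {"delta_pos": [-2.6,2.7,-1.5],"twist": [0,0,0],"gripper": 1}
    - {"delta_pos": [-2.6,2.7,-1],"twist": [0,0,0],"gripper": 1}
    - {"delta_pos": [-2.6,2.7,0],"twist": [0,0,0],"gripper": 1}

```text
time: 11.38
position: [0.5589, 0.1529, 0.332]
orientation: [[-1.0, -0.023, 0.002], [-0.023, 1.0, 0.001], [-0.002, 0.001, -1.0]]
ft_force: [1.0, -0.7, 0.5]
grip_width: -0.0003
```

jog_arm:
  deltas:
    - {"delta_pos": [-2.6,2.7,0],"twist": [0,0,0],"gripper": 1}
    - {"delta_pos": [-2.7,2.6,0],"twist": [0,0,0],"gripper": 1}
    - {"delta_pos": [0,0,0],"twist": [0,0,0],"gripper": 1}
    - {"delta_pos": [0,0,0],"twist": [0,0,0],"gripper": 1}

```text
time: 11.72
position: [0.6094, 0.2067, 0.3273]
orientation: [[-1.0, -0.025, -0.005], [-0.025, 1.0, -0.001], [0.005, -0.001, -1.0]]
ft_force: [-0.1, 0.8, -0.1]
grip_width: 0.0001
```

Run:
```python
from h import *
o=arm.observe();print(o['position'],o['joints'],o['time'],o['ft_force'],o['grip_width'])
w=arm.get_image('wrist');crop(w,0,0,512,384,1.5,'pics/w12.png')
```

```text
[0.60937649 0.20672768 0.32727226] [3.26877116e-01 3.92174612e-01 2.79032817e-01 1.46259641e+00
 3.58015353e-04 3.01906700e-01] 11.7167 [-0.06890849  0.82629885 -0.11743302] 0.00014868207808165762
```

View pics/w12.png

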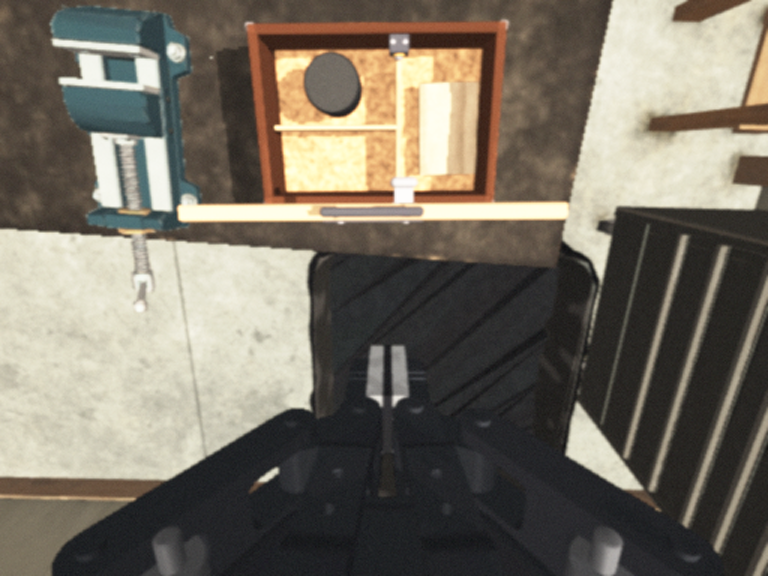

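jog_arm:
  deltas:
    - {"delta_pos": [0,0,3],"twist": [0,0,0],"gripper": 1}
    - {"delta_pos": [0,0,3],"twist": [0,0,0],"gripper": 1}
    - {"delta_pos": [0,0,3],"twist": [0,0,0],"gripper": 1}
    - {"delta_pos": [0,0,2],"twist": [0,0,0],"gripper": 1}
    - {"delta_pos": [0,0,0],"twist": [0,0,0],"gripper": 1}

```text
time: 12.18
position: [0.6056, 0.2024, 0.2163]
orientation: [[-1.0, -0.021, -0.008], [-0.021, 1.0, -0.003], [0.008, -0.002, -1.0]]
ft_force: [-0.9, -0.4, 0.2]
grip_width: -0.0005
```

jog_arm:
  deltas:
    - {"delta_pos": [1,0,0],"twist": [0,0,0],"gripper": 1}
    - {"delta_pos": [0.8,0,0],"twist": [0,0,0],"gripper": 1}
    - {"delta_pos": [0.6,0,0],"twist": [0,0,0],"gripper": 1}
    - {"delta_pos": [0.6,0,0],"twist": [0,0,0],"gripper": 1}
    - {"delta_pos": [0.6,0,0],"twist": [0,0,0],"gripper": 1}

```text
time: 12.6
position: [0.5737, 0.2032, 0.2222]
orientation: [[-1.0, -0.021, 0.002], [-0.021, 1.0, 0.0], [-0.002, 0.0, -1.0]]
ft_force: [1.6, 0.9, -0.5]
grip_width: -0.0
```

Run:
```python
from h import *
o=arm.observe();print(o['position'],o['time'],o['ft_force'])
s=arm.get_image('scene');crop(s,150,55,290,205,4,'pics/s13.png')
```

```text
[0.57366457 0.2031758  0.222233  ] 12.6 [ 1.61969014  0.94874305 -0.51945376]
```

View pics/s13.png

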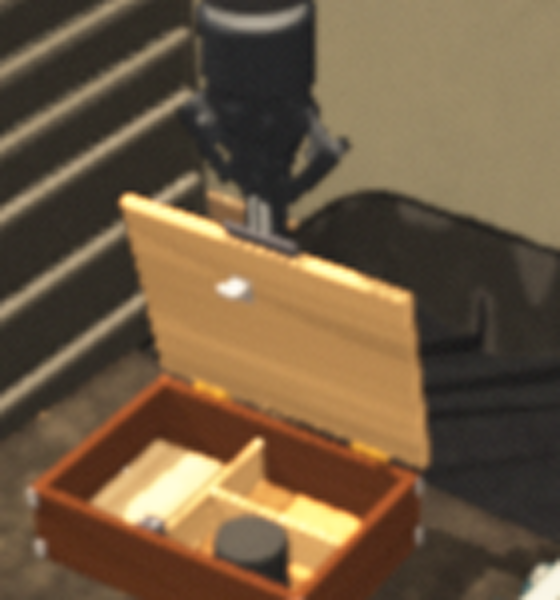

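jog_arm:
  deltas:
    - {"delta_pos": [1.4,0,0.3],"twist": [0,0,0],"gripper": 1}
    - {"delta_pos": [1.4,0,0.5],"twist": [0,0,0],"gripper": 1}
    - {"delta_pos": [1.4,0,0.6],"twist": [0,0,0],"gripper": 1}
    - {"delta_pos": [1.4,0,0.9],"twist": [0,0,0],"gripper": 1}

```text
time: 12.98
position: [0.5181, 0.2022, 0.1991]
orientation: [[-1.0, -0.021, 0.003], [-0.021, 1.0, 0.001], [-0.003, 0.001, -1.0]]
ft_force: [0.6, -0.4, 1.9]
grip_width: 0.0001
```

Run:
```python
from h import *
o=arm.observe();print(o['position'],o['time'],o['ft_force'])
s=arm.get_image('scene');crop(s,150,55,290,205,4,'pics/s14.png')
```

```text
[0.51813846 0.20223702 0.19913917] 12.9833 [ 0.58497029 -0.35799374  1.9496827 ]
```

View pics/s14.png

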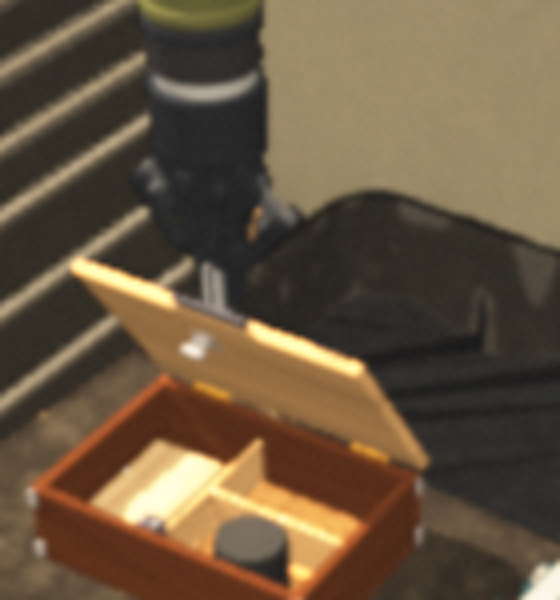

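Lid follows nicely (about 1.0 rad, 2 N). Continue along the arc.

jog_arm:
  deltas:
    - {"delta_pos": [1.2,0,0.8],"twist": [0,0,0],"gripper": 1}
    - {"delta_pos": [1.2,0,0.9],"twist": [0,0,0],"gripper": 1}
    - {"delta_pos": [1.1,0,1.1],"twist": [0,0,0],"gripper": 1}
    - {"delta_pos": [0.9,0,1.2],"twist": [0,0,0],"gripper": 1}
    - {"delta_pos": [0.8,0,1.2],"twist": [0,0,0],"gripper": 1}

```text
time: 13.45
position: [0.4657, 0.201, 0.1463]
orientation: [[-1.0, -0.021, 0.001], [-0.021, 1.0, 0.001], [-0.001, 0.0, -1.0]]
ft_force: [-0.5, -0.6, 0.9]
grip_width: 0.0003
```

jog_arm:
  deltas:
    - {"delta_pos": [0.7,0,1.3],"twist": [0,0,0],"gripper": 1}
    - {"delta_pos": [0.5,0,1.3],"twist": [0,0,0],"gripper": 1}
    - {"delta_pos": [0.4,0,1.3],"twist": [0,0,0],"gripper": 1}

```text
time: 13.7
position: [0.4497, 0.2007, 0.107]
orientation: [[-1.0, -0.021, 0.001], [-0.021, 1.0, 0.0], [-0.001, 0.0, -1.0]]
ft_force: [-0.7, -0.0, 1.4]
grip_width: -0.0002
```

Run:
```python
from h import *
o=arm.observe();print(o['position'],o['time'],o['ft_force'])
s=arm.get_image('scene');crop(s,150,55,290,205,4,'pics/s15.png')
```

```text
[0.44967919 0.20067182 0.1069994 ] 13.7 [-0.7439959  -0.04757906  1.3638321 ]
```

View pics/s15.png

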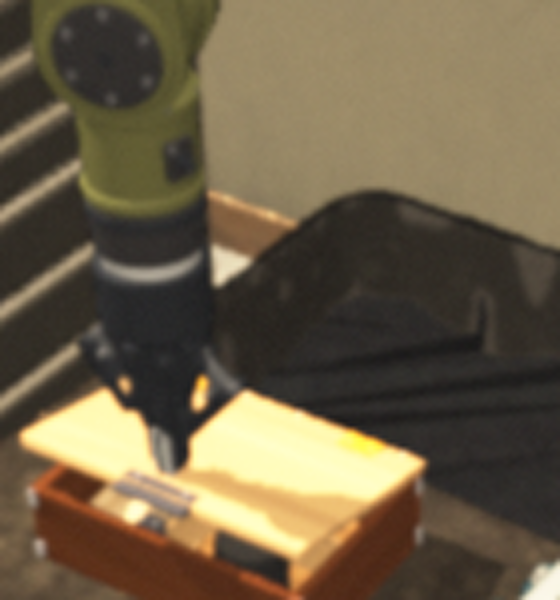

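jog_arm:
  deltas:
    - {"delta_pos": [1.2,0,0],"twist": [0,0,0],"gripper": 1}
    - {"delta_pos": [0.3,0,0.8],"twist": [0,0,0],"gripper": 1}
    - {"delta_pos": [0,0,0.8],"twist": [0,0,0],"gripper": 1}
    - {"delta_pos": [0,0,0],"twist": [0,0,0],"gripper": 1}

```text
time: 14.08
position: [0.4341, 0.2001, 0.09]
orientation: [[-1.0, -0.021, -0.001], [-0.021, 1.0, -0.0], [0.001, -0.0, -1.0]]
ft_force: [-0.9, 0.4, -0.4]
grip_width: 0.0001
```

jog_arm:
  deltas:
    - {"delta_pos": [0,0,0.4],"twist": [0,0,0],"gripper": 1}
    - {"delta_pos": [0,0,0.3],"twist": [0,0,0],"gripper": 1}
    - {"delta_pos": [0,0,0],"twist": [0,0,0],"gripper": 1}

```text
time: 14.33
position: [0.4349, 0.2003, 0.0842]
orientation: [[-1.0, -0.021, 0.0], [-0.021, 1.0, 0.0], [-0.0, 0.0, -1.0]]
ft_force: [-0.3, 0.2, 0.6]
grip_width: -0.0003
```

jog_arm:
  deltas:
    - {"delta_pos": [0,0,0.3],"twist": [0,0,0],"gripper": 1}
    - {"delta_pos": [0,0,0],"twist": [0,0,0],"gripper": 1}

```text
time: 14.5
position: [0.4349, 0.2002, 0.0807]
orientation: [[-1.0, -0.021, 0.0], [-0.021, 1.0, 0.0], [-0.0, 0.0, -1.0]]
ft_force: [-0.6, 0.5, 0.5]
grip_width: 0.0001
```

jog_arm:
  deltas:
    - {"delta_pos": [0,0,0.3],"twist": [0,0,0],"gripper": 1}
    - {"delta_pos": [0,0,0],"twist": [0,0,0],"gripper": 1}

```text
time: 14.67
position: [0.4346, 0.2001, 0.0773]
orientation: [[-1.0, -0.021, -0.0], [-0.021, 1.0, -0.0], [0.0, -0.0, -1.0]]
ft_force: [0.1, -0.0, -0.5]
grip_width: -0.0002
```

Run:
```python
from h import *
o=arm.observe();print(o['position'],o['time'],o['ft_force'])
s=arm.get_image('scene');crop(s,150,85,270,225,4.2,'pics/s16.png')
w=arm.get_image('wrist');crop(w,0,0,512,384,1.5,'pics/w16.png')
```

```text
[0.43457629 0.20008144 0.07734938] 14.6667 [ 0.07286164 -0.03335327 -0.45736907]
```

View pics/s16.png

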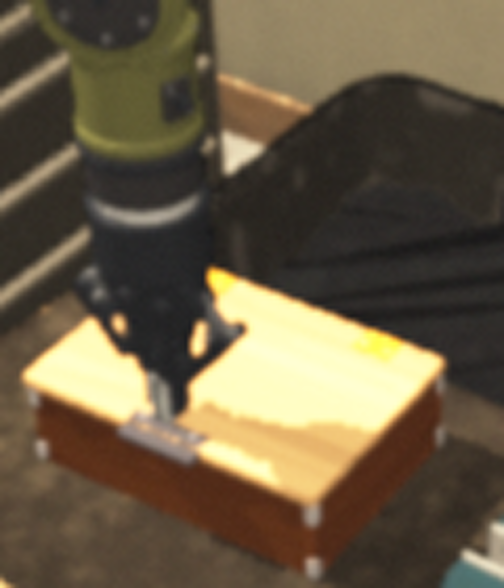

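View pics/w16.png

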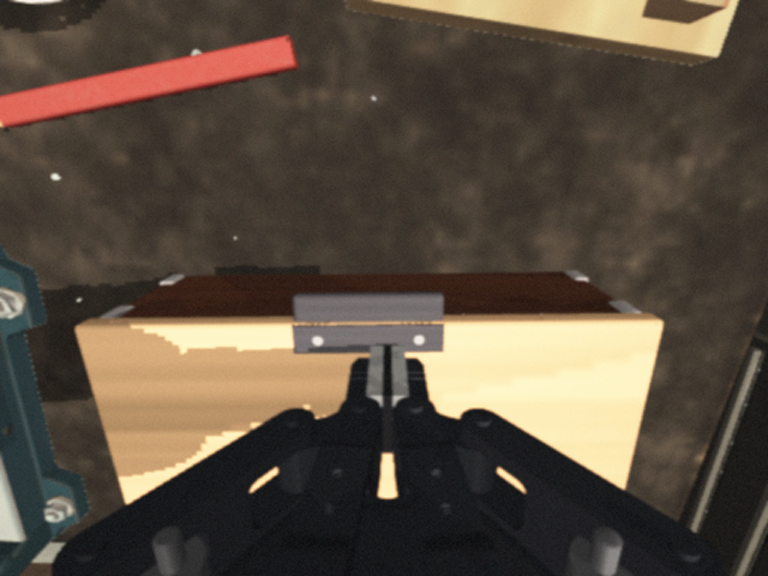

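jog_arm:
  deltas:
    - {"delta_pos": [0,0,0.2],"twist": [0,0,0],"gripper": 1}
    - {"delta_pos": [0,0,0],"twist": [0,0,0],"gripper": 1}

```text
time: 14.93
position: [0.4348, 0.2002, 0.0769]
orientation: [[-1.0, -0.021, 0.0], [-0.021, 1.0, 0.0], [-0.0, 0.0, -1.0]]
ft_force: [-3.7, -1.7, 8.8]
grip_width: -0.0001
```

jog_arm:
  deltas:
    - {"delta_pos": [0,0,0.2],"twist": [0,0,0],"gripper": 1}
    - {"delta_pos": [0,0,0],"twist": [0,0,0],"gripper": 1}

```text
time: 15.1
position: [0.4348, 0.2003, 0.0765]
orientation: [[-1.0, -0.021, 0.001], [-0.021, 1.0, 0.0], [-0.001, 0.0, -1.0]]
ft_force: [-8.3, -4.0, 28.8]
grip_width: -0.0001
```

Rigid stop at z = 0.077 (the shut height) with 29 N: shut. Back off and look.

jog_arm:
  deltas:
    - {"delta_pos": [0,0,-1],"twist": [0,0,0],"gripper": 1}
    - {"delta_pos": [0,0,-3],"twist": [0,0,0],"gripper": 1}
    - {"delta_pos": [0,0,-4],"twist": [0,0,0],"gripper": 1}
    - {"delta_pos": [0,-3,-2],"twist": [0,0,0],"gripper": 1}
    - {"delta_pos": [0,-4,0],"twist": [0,0,0],"gripper": 1}

```text
time: 15.52
position: [0.4399, 0.1324, 0.1789]
orientation: [[-1.0, -0.026, 0.009], [-0.026, 1.0, 0.003], [-0.009, 0.003, -1.0]]
ft_force: [1.0, 0.2, -0.1]
grip_width: -0.0001
```

jog_arm:
  deltas:
    - {"delta_pos": [0,-4,0],"twist": [0,0,0],"gripper": 1}
    - {"delta_pos": [0,-4,0],"twist": [0,0,0],"gripper": 1}
    - {"delta_pos": [0,-4,0],"twist": [0,0,0],"gripper": 1}
    - {"delta_pos": [0,-3,0],"twist": [0,0,0],"gripper": 1}
    - {"delta_pos": [0,0,0],"twist": [0,0,0],"gripper": 1}

```text
time: 15.93
position: [0.4393, -0.0243, 0.1741]
orientation: [[-1.0, -0.015, 0.001], [-0.015, 1.0, -0.002], [-0.001, -0.002, -1.0]]
ft_force: [-0.0, 0.3, 0.0]
grip_width: -0.0001
```

Run:
```python
from h import *
o=arm.observe();print(o['position'],o['time'],o['ft_force'])
s=arm.get_image('scene');crop(s,150,95,400,295,3,'pics/s17.png')
t=arm.get_image('top');crop(t,120,125,250,225,6,'pics/t17.png')
w=arm.get_image('wrist');crop(w,0,0,512,384,1.5,'pics/w17.png')
```

```text
[ 0.43927739 -0.0243279   0.17408041] 15.9333 [-0.02774103  0.30478365  0.04847132]
```

View pics/s17.png

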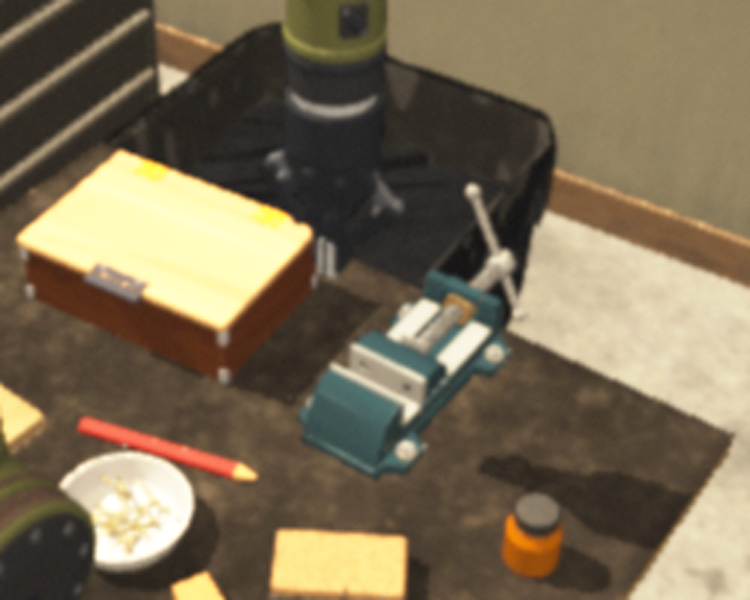

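View pics/t17.png

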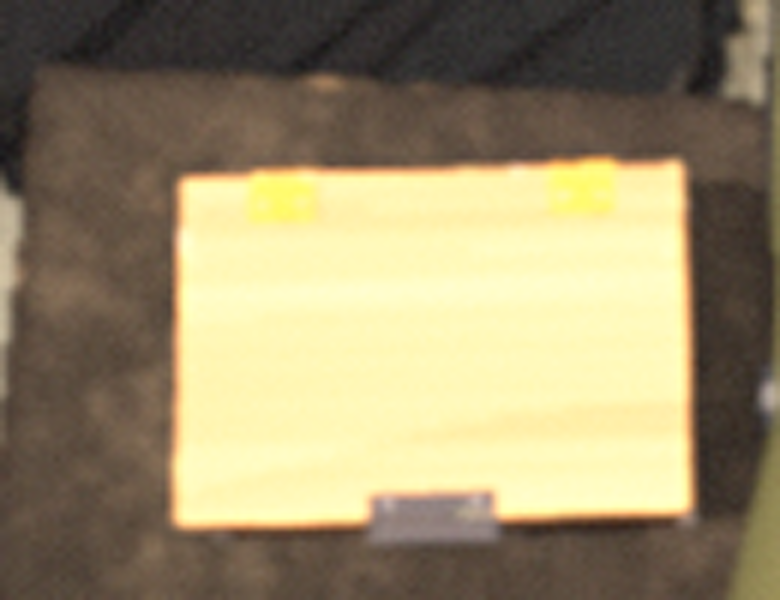

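View pics/w17.png

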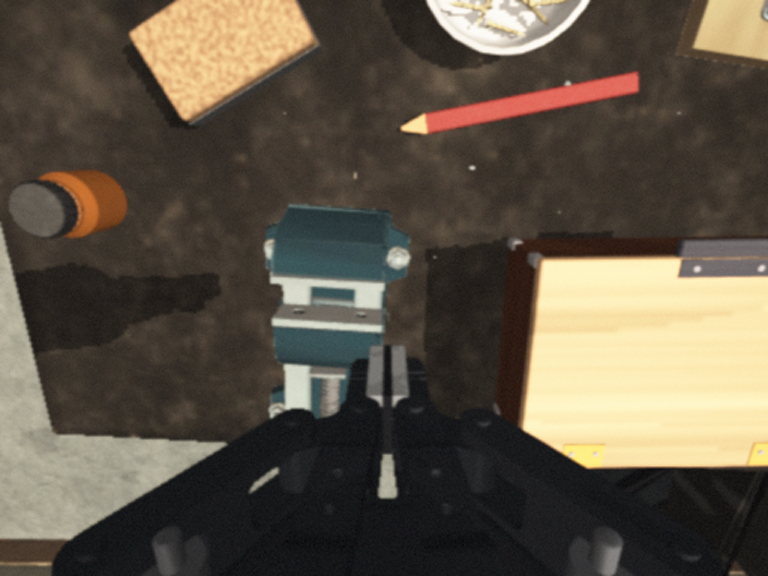

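jog_arm:
  deltas:
    - {"delta_pos": [0,0,0],"twist": [0,0,0],"gripper": 1}
    - {"delta_pos": [0,0,0],"twist": [0,0,0],"gripper": 1}
    - {"delta_pos": [0,0,0],"twist": [0,0,0],"gripper": 1}

```text
time: 16.33
position: [0.4393, -0.0188, 0.1739]
orientation: [[-1.0, -0.023, -0.0], [-0.023, 1.0, 0.0], [0.0, 0.0, -1.0]]
ft_force: [-0.4, 0.6, 0.7]
grip_width: -0.0002
```

Run:
```python
from h import *
T=cal('top');S=cal('scene');a=.022;c,s=np.cos(a),np.sin(a)
for m in [(-.073,.117),(-.073,-.117)]:
    for z in(.077,.087):
        p=(.4895+c*m[0]-s*m[1],.194+s*m[0]+c*m[1],z); print(m,z,(proj(S,p)-[150,95])*3)
print(arm.sign_off())
```

```text
(-0.073, 0.117) 0.077 [ 16.01067971 237.4960028 ]
(-0.073, 0.117) 0.087 [ 14.66540922 229.24464237]
(-0.073, -0.117) 0.077 [221.20928003 326.97440351]
(-0.073, -0.117) 0.087 [220.82554985 318.61972358]
the job is handed in; nothing more can be done
None
```

The job is done and handed in at about 16 s of the 69 s allowed. The off-cut lies flat in the left compartment, the tin stands in the front right compartment, and the lid is shut.

- **Off-cut:** I pushed it over away from the robot. The next pictures showed it lying flat and clear of the compartment's walls.
- **Tin:** I gripped it from above, lowered it until it touched the floor, and let go. The pictures showed it upright in its compartment.
- **Lid:** I swung it over from behind and pressed at the front edge. No force reading during the move caught the moment the catch gave way. Pressing again met a hard stop at about 77 mm, the shut height, reaching 29 N there.
- **Last pictures:** The lid looked flush and its front corners matched a top at 77 mm to within a millimetre or two. It stayed shut after I backed off. The jar stood where it was, and the robot was touching nothing.

The wrist camera disagreed with the fixed cameras by 2 to 4 mm along x. I split the difference, and it had no effect on the result.

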